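Send a hand stamp down the rocker chute with the lock lever

TASK

Stand the red-handled wooden stamp upright on the green square of the rocker tray and let go of it. Then press the red release button at the end of the lever's grip and, keeping it pressed, swing the lever fully down so that the tray tips and the stamp slides into the blue tote; let go so that the button pops back out with the lever latched down. Leave the plain stamp, the mug and the glue bottle where they are.

Things in the scene. Friction and masses are not known exactly. Their poses are not given: they have to be found in the camera images.
- station: Chute station fixed to the table: plywood base board 12 mm thick (x -130 to 300 mm, y -110 to 220 mm), rocker tray in the middle, blue tote beyond it, lock lever at its left (+y). Origin on the table under the middle of the tray's pivot axis, z up; x runs along the tray from the robot towards the tote. The lever swings in the plane y = 160 mm.
- stamp: The stamp to send: a loose wooden hand stamp, square block 50 x 50 x 18 mm with an upright round red handle 24 mm in diameter and 50 mm tall on its middle (68 mm tall in all), about 110 to 180 g. Origin at the centre of its underside, z up along the handle.
- raw_stamp: Bystander: an unfinished stamp of the same shape and size with a plain pale wood handle. The two stamps may change places. Origin as for the stamp.
- mug: Bystander: white mug, 76 mm in diameter, 90 mm tall, with a handle. Origin at the centre of its underside.
- glue: Bystander: white glue bottle with an orange cap, 50 mm in diameter, 130 mm tall. Origin at the centre of its underside.
- tray_spot (a point): Centre of the 58 mm green square on the rocker tray's polished floor, 144 mm above the table while level; the stamp's middle must stand within 30 mm of it. Axes turn with the tray: x along it to the tote, y across, z up. Channel 90 mm wide between side lips 12 mm high; floor reaches 70 mm towards the tote and 116 mm back to the rear lip. Pivot axis 60 mm back (towards the robot).
- tray (a joint): Tilt of the rocker tray in rad: 0 level (a counterweight returns it there when empty), up to 0.52 with the tote end down. A bolt under it holds it level, loaded or not, until the lever has swung about 0.35 rad down.
- button_top (a point): Middle of the upper face of the red release button (36 mm along the lever, 26 mm wide), 12 mm proud of the grip's upper side at the grip's very end. Moves with both. x along the lever from grip end to hinge, y along the hinge axis, z out of the button's face, square to the lever. In the lever's plane it lies 199 mm from the hinge along the lever and 25 mm above that line (less if pressed).
- release (a joint): Travel of the button in m: 0 out, 0.008 fully pressed, square to the lever, so pushing it also pushes the lever down. Its spring takes 2 N to start and about 5 N for the full press. Pressed more than about 6.5 mm it frees the lever; let out on the way, it drops its pawl into the next notch and the lever catches until pressed again; in the down notch it stays out.
- lever (a joint): Swing of the lock lever in rad: 0 raised (0.73 rad above level, grip end up and towards the robot), 0.63 fully down on its stop (0.10 rad above level). Locked at 0 unless the button is pressed, and caught in notches near 0.16, 0.31 and 0.47. Stiff hinge (7 to 9 N at the button), stays where left; the down notch takes the pawl in the last 0.03 rad. Fully down: above 0.58 and the button out.
- lever_hinge (a point): Centre of the lever's hinge, 75 mm above the table, fixed to the station, 110 mm in front (+x) of the tray's pivot and 160 mm to its left. The lever (grip 30 mm wide, 26 mm high, lever 215 mm long) swings about the station's y axis through this point.
- tote_edge (a point): Middle of the top of the blue tote's near wall, 72 mm above the table, 118 mm from the tray's pivot in station x. Axes as the station. From here the open tote reaches 171 mm on in x and 79 mm to either side in y; its inner floor lies 54 mm lower and its raised far wall rises 70 mm higher.
Things that resemble listed ones, but are neither listed nor needed, are in the scene too. What is shaped like the stamp but purple is not meant.

How it is judged:
By the outcome, as a careful person would: the job done as asked, in the order asked, and still so for the second after the job is handed in, with the robot touching nothing.
It also fails if it takes over 64 s, if anything falls off the work surface, if the arm or the gripper's body presses on something with over 40 N, if the wrist force passes 120 N, or if a joint passes its speed limit or range.

ROBOT

A 7-joint arm with a two-finger parallel gripper is mounted at the origin on the work surface. World frame = base frame: x ahead of the robot, y to its left, z up, the work surface at z = 0. Lengths are in m, angles in rad, forces in N, time in s.
With the tool pointing down it reaches from about 0.4 to 0.85 m from the base axis. Payload 10.4 kg.
Tool frame: the origin (TCP) lies at the very end of the fingers, on their centre line; the grasp point (between the pads) lies 19 mm behind it; z points along the fingers, y is the direction in which the jaws open and shut (so a half turn about z gives the same grasp; the last joint's range is limited). The gripper opens to 87 mm and grips with 3 to 60 N. Pads are 19 mm wide; open, the fingers measure 117 mm over their backs; the gripper's body (75 mm by 190 mm) begins 51 mm behind the grasp point.
Start: joints at [1.091, 0.332, -0.065, 1.46, 0.022, 1.35, -0.088], TCP at [0.276, -0.561, 0.223] pointing down, gripper open.
Joint ranges: [-2.6, 2.6], [-0.5, 2.12], [-1.47, 1.34], [0.16, 2.42], [-1.27, 4.41], [0.06, 2.06], [-2.6, 2.6]. Speed limits (rad/s): [2.22, 2.22, 2.79, 2.79, 3.14, 3.14, 3.14].

INTERFACE

Orientations are given as a unit quaternion [x, y, z, w].
In Python, from bench import r gives the robot as it stands.
- The arm moves only by the tool move_arm, never from a script. Its argument "deltas" is a list of rows, each a list of 5 numbers: the gripper's target within -1 to 1 (fully open at 1, half-way at 0, shut at -1), then the shift along the tool's x, y, z as a fraction of full scale, then the turn about the tool's z as a fraction of full scale. A call has 1 to 12 rows; each row shifts and turns the commanded pose from where the row before left it, along the tool's axes as they then stand; what a row does not reach is not made up. Full scale, the value 1, is 2.5 cm for a shift and 90 degrees for a turn. A row lasts 1/12 s, in which the tool goes at most 41.7 mm and 7.16 degrees, less where a joint would pass 70% of its speed; a pose out of reach is approached as far as the arm can. A call with a number of a shift or a turn outside -1 to 1 is refused whole. A call with a gripper value outside its range is refused whole. The fingers move at their own pace and stop on an object; "squeeze" is the grip in N (left out, the last holds). Time passes only in rows, so rows that do not move let the fingers close. It gives the time, the measured TCP pose, the force and the opening at its end, in the units of the state.
- r.read_state(): the state, without advancing time (a new reading comes with each control period).
- r.camera(name): name is "side" or "top"; returns the picture (384x512x3 uint8, red, green, blue); there is no depth.
- r.camera_info(name): a dict with "K" (3x3 intrinsics, pixels), "R" (3x3) and "t" (3): a world point X has camera coordinates R X + t. Camera axes: x right, y down, z forward; pixel columns grow to the right and rows downward; lengths in m; the calibration is good to about 2 mm. A picture is of the moment at which its call begins. camera_info takes no time and is no camera call.
- r.close_job(): hands the job in, once; it reports no verdict.
Trained networks look in the newest picture that a camera, given by its name, has taken for a name from the list of things; names that differ only in an ending like _2 or _b are one class to them, and where a whole thing is asked for, a point or a joint stands for the part that bears it (a point fixed in the world has none). Each returns a list of dicts, best first, with "confidence" (0 to 1); they miss things now and then, are a little off and sometimes report something else, mostly with a low value. They report only what shows in the picture. A call takes as long as a camera call. They do not tell look-alikes from the thing itself.
- r.boxes_of(camera, label): "position" ([x, y, z] in m, in the coordinates of the camera as it stood for that picture, good to about 4 mm: the middle of the surface that is visible of it).
- r.tip_of(camera, label): "position" ([x, y, z] in m, in the coordinates of the camera as it stood for that picture, good to about 4 mm: a listed point, or the origin of a listed thing).
The state is a dict: "time": time; "joint_positions": joint angles; "joint_vel": joint speeds; "joint_torque": joint torques, N m; "ee_pos": TCP position; "eef_rot": TCP orientation; "ft_force": force on the tool from outside, world axes, zero at the start; "torque": the same for the moment, N m; "width": finger opening in m.
Only numpy, scipy, OpenCV 4.12 (cv2) and the standard library are available. Lean on these libraries where they do the work, as an engineer would, in place of code of your own. Each camera call takes 0.05 s, during which the arm holds its last target.

## Working session

There is one attempt and no reset: what is moved stays moved. The work goes in short steps, Python scripts to look and compute and a tool call to move; the robot and the scene stay as the last step left them, time stands still between calls to the robot, and variables do not carry over. Pictures are saved under pics/ and viewed, and the job is handed in when it is done.

Besides the shell and the picture viewer there is one more tool, called after "Call:" by a JSON object that holds its "op" and its "data". move_arm: Moves the arm, as the interface text tells. Shift numbers are shares of 2.5 cm and turn numbers shares of 90 degrees, none past 1 either way. Its arguments: {"type":"object","properties":{"deltas":{"type":"array","items":{"type":"array","items":{"type":"number"}}},"squeeze":{"type":"number"}},"required":["deltas"]}

```bash
mkdir -p pics; ls; cat > h.py <<'E'
from bench import r
import numpy as np, cv2
from scipy.spatial.transform import Rotation as Ro
def shot(n,f):
    im=r.camera(n); cv2.imwrite('pics/'+f,im[:,:,::-1]); return im
def w(n,p):
    c=r.camera_info(n); R=np.array(c['R']);t=np.array(c['t']); return R.T@(np.array(p)-t)
def px(n,X):
    c=r.camera_info(n); q=np.array(c['K'])@(np.array(c['R'])@np.array(X)+np.array(c['t'])); return q[:2]/q[2]
def ray(n,u,v,z):
    c=r.camera_info(n); R=np.array(c['R']);t=np.array(c['t']); o=-R.T@t
    d=R.T@np.linalg.inv(np.array(c['K']))@np.array([u,v,1]); return o+d*(z-o[2])/d[2]
def tips(n,l,k=4):
    for fn in (r.tip_of,r.boxes_of):
        try:
            for d in fn(n,l)[:k]:
                X=w(n,d['position']); print(n,l,fn.__name__,round(d['confidence'],2),X.round(3),px(n,X).round(0))
        except Exception as e: print(l,e)
E
python3 - <<'E'
from h import *
s=r.read_state(); print(s)
for n in('side','top'):
    shot(n,n+'0.png')
    c=r.camera_info(n);print(n,-np.array(c['R']).T@np.array(c['t']),np.array(c['R'])[2])
for n in('side','top'):
    for l in('stamp','raw_stamp','tray_spot','button_top','lever_hinge','tote_edge','mug','glue','station'): tips(n,l)
E
```

```text
pics
{'time': 0.0, 'joint_positions': array([ 1.09141078,  0.33291348, -0.06472327,  1.46097473,  0.02160963,
        1.34992773, -0.08848953]), 'joint_vel': array([ 0.00011802, -0.00049533, -0.00127166, -0.00061834,  0.00060041,
       -0.00144185,  0.00029717]), 'joint_torque': array([-5.43063124e-04, -6.23248959e+01,  2.41910212e-02, -3.89900422e+01,
       -6.14123256e-02,  3.98118398e-02,  1.94683944e-04]), 'ee_pos': array([ 0.2754853 , -0.56054794,  0.22171209]), 'eef_rot': array([ 9.74024893e-01,  2.26439671e-01, -2.08832446e-04, -7.34457709e-04]), 'ft_force': array([0.05945623, 0.32848269, 0.30787247]), 'torque': array([-0.02177872, -0.04078503, -0.00352233]), 'width': 0.08666536228494609}
side [-0.33913637 -0.86008248  1.19506403] [ 0.53542973  0.54261895 -0.64720915]
top [ 0.39327103 -0.00983382  1.4655915 ] [ 0.12628618  0.01073397 -0.99193578]
side stamp call 0.9 [ 0.37  -0.468  0.001] [340. 330.]
side stamp call 0.64 [ 0.349 -0.328 -0.   ] [298. 306.]
side stamp call 0.72 [ 0.36  -0.473  0.019] [339. 330.]
side raw_stamp call 0.6 [ 0.473 -0.191 -0.002] [292. 260.]
side r
[... 1536 characters left out ...]
0.68 [0.663 0.089 0.145] [227. 160.]
top lever_hinge call 0.67 [ 0.44  -0.383 -0.001] [371. 237.]
top lever_hinge call 0.3 [ 0.601  0.089 -0.002] [230. 187.]
top lever_hinge call 0.84 [0.673 0.135 0.013] [217. 165.]
top tote_edge call 0.59 [0.716 0.091 0.07 ] [229. 149.]
top tote_edge call 0.97 [0.672 0.133 0.01 ] [217. 166.]
top mug call 0.86 [ 0.559  0.41  -0.   ] [134. 198.]
top mug call 0.69 [0.562 0.419 0.04 ] [128. 196.]
top mug call 0.5 [ 0.474 -0.192  0.023] [315. 226.]
top glue call 0.6 [ 0.71  -0.35  -0.004] [360. 157.]
top glue call 0.58 [ 0.702 -0.341  0.081] [363. 154.]
top station call 0.79 [ 0.599  0.092 -0.   ] [229. 188.]
top station call 0.73 [0.671 0.134 0.011] [217. 166.]
```

View pics/side0.png

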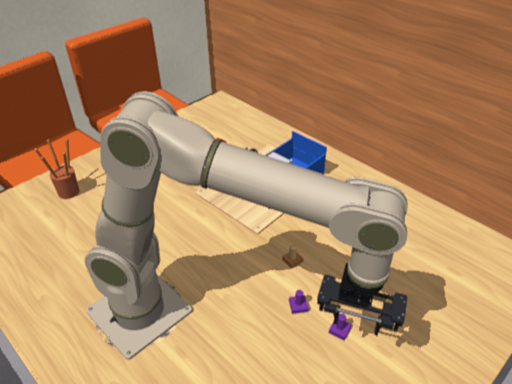

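View pics/top0.png

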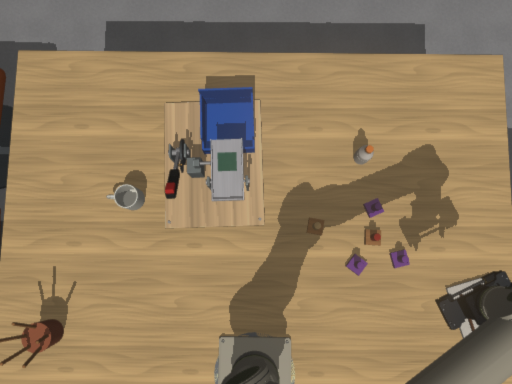

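```bash
python3 - <<'E'
import cv2
a=cv2.imread('pics/top0.png')[190:290,290:430];b=cv2.imread('pics/side0.png')[220:350,250:390]
a=cv2.resize(a,(560,400),interpolation=3)
cv2.imwrite('pics/ca.png',a);cv2.imwrite('pics/cb.png',cv2.resize(b,(560,520),interpolation=3))
E
```

```text
(no output)
```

View pics/ca.png

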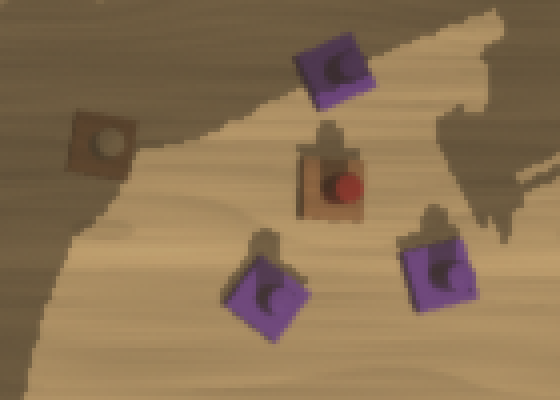

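View pics/cb.png

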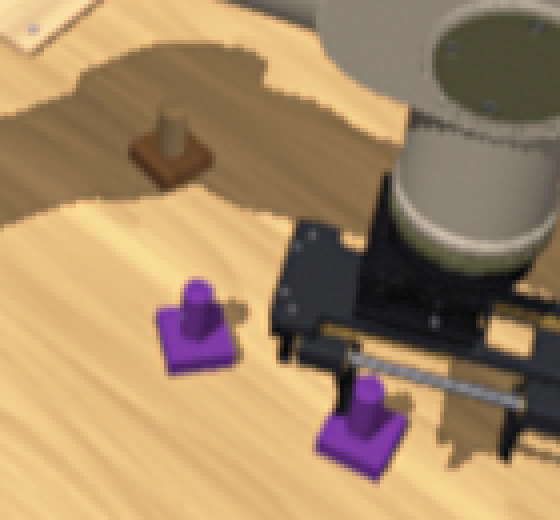

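Candidates in the top view are red (373,236), plain (316,226), and purple (374,208), (357,265) and (401,258). The crop shows a red handle only at (373,236), so that is the stamp. The side view hides it behind the gripper. Next I refine its position and look at the station.

```bash
python3 - <<'E'
from h import *
im=cv2.imread('pics/top0.png')
cv2.imwrite('pics/cs.png',cv2.resize(im[80:235,155:270],(575,600)[:2] if 0 else (445,600),interpolation=3))
hsv=cv2.cvtColor(im,cv2.COLOR_BGR2HSV).astype(int)
H,S,V=hsv[...,0],hsv[...,1],hsv[...,2]
def cen(m,z,lab):
    v,u=np.nonzero(m); print(lab,len(u),u.mean().round(1),v.mean().round(1),ray('top',u.mean(),v.mean(),z).round(4),'ext',u.min(),u.max(),v.min(),v.max())
yy,xx=np.mgrid[:384,:512]
red=((H<6)|(H>174))&(S>150)&(V>90)
cen(red&(xx>365)&(xx<382)&(yy>227)&(yy<247),.066,'handle')
cen(red&(xx>160)&(xx<185)&(yy>165)&(yy<205),.226,'button')
g=(H>50)&(H<95)&(S>60)&(xx>210)&(xx<245)&(yy>140)&(yy<185)
cen(g,.144,'green')
v,u=np.nonzero(g);P=cv2.minAreaRect(np.c_[u,v].astype(np.float32)); print(P,[ray('top',*c,.144).round(4) for c in cv2.boxPoints(P)])
m=red&(xx>160)&(xx<185)&(yy>165)&(yy<205);v,u=np.nonzero(m);P=cv2.minAreaRect(np.c_[u,v].astype(np.float32)); print(P)
print(Ro.from_quat(r.read_state()['eef_rot']).as_matrix().round(3))
E
```

```text
handle 31 376.6 236.5 [ 0.4402 -0.3825  0.066 ] ext 374 379 234 239
button 90 169.3 188.2 [0.5632 0.2466 0.226 ] ext 165 173 183 193
green 282 226.8 161.2 [0.6602 0.0908 0.144 ] ext 218 235 153 169
((226.5, 161.0), (16.0, 17.0), 90.0) [array([0.6854, 0.1183, 0.144 ]), array([0.6861, 0.0662, 0.144 ]), array([0.6363, 0.0651, 0.144 ]), array([0.6356, 0.117 , 0.144 ])]
((169.0, 188.0), (10.0, 8.0), 90.0)
[[ 0.897  0.441  0.   ]
 [ 0.441 -0.897 -0.   ]
 [-0.     0.    -1.   ]]
```

View pics/cs.png

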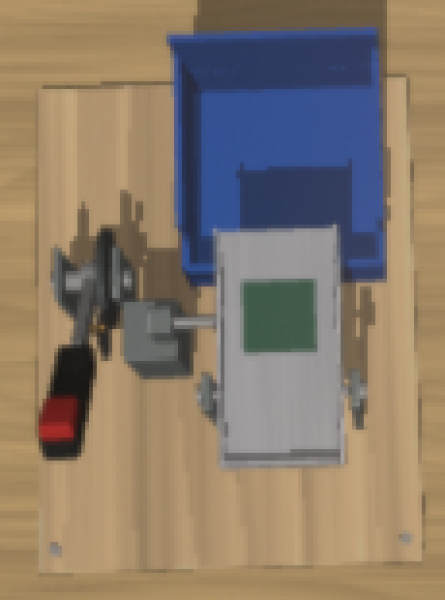

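Call:
{"op": "move_arm", "data": {"deltas": [[1, 0, 0, 0, 0.0725], [1, 0, 0, 0, 0.0725], [1, 0, 0, 0, 0.0725], [1, 0, 0, 0, 0.0725], [1, 0.82, -0.89, 0, 0], [1, 0.82, -0.89, 0, 0], [1, 0.82, -0.89, 0, 0], [1, 0.82, -0.89, 0, 0], [1, 0.82, -0.89, 0, 0], [1, 0.82, -0.89, 0, 0], [1, 0.82, -0.89, 0, 0], [1, 0.82, -0.89, 0, 0]], "squeeze": 20}}

```text
time: 2.9
ee_pos: [0.4403, -0.3815, 0.2227]
eef_rot: [1.0, 0.001, 0.0, 0.0]
ft_force: [0.7, 0.1, -0.6]
width: 0.0871
```

Call:
{"op": "move_arm", "data": {"deltas": [[1, 0, 0, 0, 0], [1, 0, 0, 0, 0]]}}

```text
time: 3.07
ee_pos: [0.4409, -0.381, 0.2227]
eef_rot: [1.0, 0.003, 0.0, -0.0]
ft_force: [-0.6, -1.5, -1.0]
width: 0.0875
```

```bash
python3 - <<'E'
from h import *
a=shot('top','top1.png');b=shot('side','side1.png')
s=r.read_state();print(s['ee_pos'],Ro.from_quat(s['eef_rot']).as_matrix().round(3))
cv2.imwrite('pics/c1.png',cv2.resize(np.hstack([a[180:300,300:430],b[220:340,260:390]])[:,:,::-1],(780,360),interpolation=3))
E
```

```text
[ 0.4388856  -0.3834512   0.22257681] [[ 1.     0.001 -0.   ]
 [ 0.001 -1.    -0.001]
 [-0.     0.001 -1.   ]]
```

View pics/c1.png

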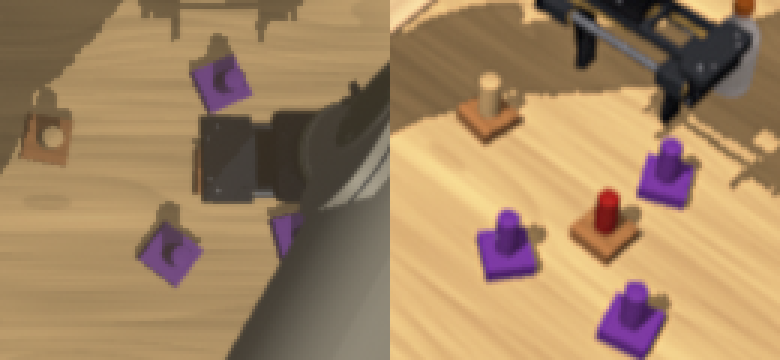

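```bash
python3 - <<'E'
from h import *
b=cv2.imread('pics/side1.png');hsv=cv2.cvtColor(b,cv2.COLOR_BGR2HSV).astype(int)
H,S,V=hsv[...,0],hsv[...,1],hsv[...,2];yy,xx=np.mgrid[:384,:512]
m=((H<5)|(H>174))&(S>170)&(V>60)&(xx>320)&(xx<345)&(yy>275)&(yy<305)
v,u=np.nonzero(m);print(len(u),u.mean(),v.mean(),u.min(),u.max(),v.min(),v.max())
print(ray('side',u.mean(),v.mean(),.045), px('side',[.44,-.3825,.043]))
E
```

```text
81 331.98765432098764 290.2716049382716 329 335 284 297
[ 0.43817312 -0.38225216  0.045     ] [332.37020839 290.38485641]
```

Both views agree on (0.440, -0.382). The purple stamps clear the fingers, so I descend and grip.

Call:
{"op": "move_arm", "data": {"deltas": [[1, 0, 0, 1, 0], [1, 0, 0, 1, 0], [1, 0, 0, 1, 0], [1, 0, 0, 1, 0], [1, 0, 0, 1, 0], [1, 0, 0, 1, 0], [1, 0, 0, 0.8, 0], [1, 0, 0, 0.5, 0], [1, 0, 0, 0.48, 0], [1, 0, 0, 0, 0], [-1, 0, 0, 0, 0], [-1, 0, 0, 0, 0]]}}

```text
time: 4.17
ee_pos: [0.44, -0.3835, 0.0293]
eef_rot: [1.0, 0.0, 0.001, 0.001]
ft_force: [-0.4, -0.3, 0.8]
width: 0.0801
```

Call:
{"op": "move_arm", "data": {"deltas": [[-1, 0, 0, 0, 0], [-1, 0, 0, 0, 0], [-1, 0, 0, 0, 0], [-1, 0, 0, 0, 0], [-1, 0, 0, 0, 0], [-1, 0, 0, 0, 0]]}}

```text
time: 4.67
ee_pos: [0.4395, -0.3827, 0.0282]
eef_rot: [1.0, 0.001, 0.0, 0.0]
ft_force: [0.0, 1.7, -0.5]
width: 0.0417
```

Call:
{"op": "move_arm", "data": {"deltas": [[-1, 0, 0, 0, 0], [-1, 0, 0, 0, 0], [-1, 0, 0, 0, 0], [-1, 0, 0, 0, 0], [-1, 0, 0, 0, 0], [-1, 0, 0, 0, 0]]}}

```text
time: 5.17
ee_pos: [0.4395, -0.3827, 0.028]
eef_rot: [1.0, 0.001, 0.0, -0.0]
ft_force: [-0.9, 0.6, -0.2]
width: 0.0234
```

Call:
{"op": "move_arm", "data": {"deltas": [[-1, 0, 0, -0.3, 0], [-1, 0, 0, -0.7, 0], [-1, 0, 0, -1, 0], [-1, 0, 0, -1, 0], [-1, 0, 0, -1, 0], [-1, 0, 0, -1, 0], [-1, 0, 0, -1, 0], [-1, 0, 0, -1, 0], [-1, 0, 0, -1, 0], [-1, 0, 0, -0.5, 0], [-1, 0, 0, 0, 0]]}}

```text
time: 6.08
ee_pos: [0.4405, -0.3835, 0.2439]
eef_rot: [1.0, 0.001, 0.002, 0.002]
ft_force: [-0.2, 0.8, -1.7]
width: 0.0234
```

```bash
python3 - <<'E'
from h import *
a=shot('top','top2.png');b=shot('side','side2.png')
s=r.read_state();print(s['ee_pos'],s['width'],s['ft_force'])
cv2.imwrite('pics/c2.png',cv2.resize(np.hstack([a[150:300,300:460],b[160:310,260:420]])[:,:,::-1],(800,375),interpolation=3))
E
```

```text
[ 0.43923336 -0.38259389  0.23974531] 0.02353204840890396 [-0.49238533  0.29298927 -3.17715277]
```

View pics/c2.png

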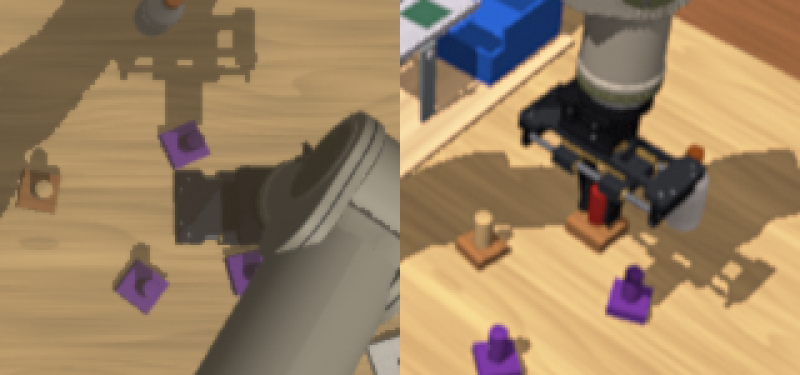

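The side view shows the red stamp held upright in the jaws and the other stamps undisturbed. Carrying it to the tray.

Call:
{"op": "move_arm", "data": {"deltas": [[-1, 0.44, -0.95, 0, 0], [-1, 0.44, -0.95, 0, 0], [-1, 0.44, -0.95, 0, 0], [-1, 0.44, -0.95, 0, 0], [-1, 0.44, -0.95, 0, 0], [-1, 0.44, -0.95, 0, 0], [-1, 0.44, -0.95, 0, 0], [-1, 0.44, -0.95, 0, 0], [-1, 0.44, -0.95, 0, 0], [-1, 0.44, -0.95, 0, 0]]}}

```text
time: 7.02
ee_pos: [0.5486, -0.1437, 0.2382]
eef_rot: [1.0, 0.001, -0.002, -0.0]
ft_force: [-0.5, -0.2, -1.6]
width: 0.0237
```

Call:
{"op": "move_arm", "data": {"deltas": [[-1, 0.44, -0.95, 0, 0], [-1, 0.44, -0.95, 0, 0], [-1, 0.44, -0.95, 0, 0], [-1, 0.44, -0.95, 0, 0], [-1, 0.44, -0.95, 0, 0], [-1, 0.44, -0.95, 0, 0], [-1, 0.44, -0.95, 0, 0], [-1, 0.44, -0.8, 0, 0], [-1, 0.3, -0.6, 0, 0], [-1, 0.2, -0.4, 0, -0.028], [-1, 0, 0, 0, 0], [-1, 0, 0, 0, 0]]}}

```text
time: 8.02
ee_pos: [0.6486, 0.0665, 0.2384]
eef_rot: [1.0, 0.023, -0.002, 0.0]
ft_force: [0.0, -0.6, -1.8]
width: 0.0233
```

```bash
python3 - <<'E'
from h import *
a=shot('top','top3.png');b=shot('side','side3.png')
s=r.read_state();print(s['ee_pos'],s['width'],s['ft_force'],Ro.from_quat(s['eef_rot']).as_matrix().round(3)[:2])
cv2.imwrite('pics/c3.png',cv2.resize(np.hstack([a[90:240,130:290],b[90:240,190:350]])[:,:,::-1],(800,375),interpolation=3))
for l in('tray_spot','button_top','lever_hinge','tote_edge','station'):tips('top',l);tips('side',l)
E
```

```text
[0.64889382 0.06488193 0.2394311 ] 0.02352081586670856 [ 0.4742098   1.49314728 -1.66118563] [[ 0.999  0.043 -0.002]
 [ 0.043 -0.999 -0.001]]
top tray_spot call 0.65 [ 0.557  0.41  -0.003] [134. 199.]
top tray_spot call 0.73 [0.572 0.127 0.148] [214. 190.]
side tray_spot call 0.82 [0.662 0.092 0.143] [270. 165.]
side tray_spot call 0.82 [0.618 0.085 0.145] [263. 171.]
top button_top call 0.41 [0.57  0.246 0.229] [169. 186.]
top button_top call 0.45 [0.563 0.245 0.232] [169. 188.]
side button_top call 0.6 [0.566 0.252 0.229] [220. 139.]
top lever_hinge call 0.65 [0.703 0.259 0.077] [177. 152.]
top lever_hinge call 0.61 [0.651 0.224 0.01 ] [190. 171.]
top lever_hinge call 0.57 [ 0.476 -0.191  0.021] [314. 225.]
side lever_hinge call 0.91 [0.7   0.252 0.077] [248. 157.]
side lever_hinge call 0.91 [0.632 0.096 0.021] [264. 193.]
side lever_hinge call 0.26 [0.557 0.242 0.233] [220. 140.]
top tote_edge call 0.58 [0.649 0.22  0.009] [191. 172.]
side tote_edge call 0.88 [0.719 0.097 0.073] [279. 172.]
side tote_edge call 0.65 [0.63  0.096 0.02 ] [263. 194.]
top station call 0.64 [ 0.599  0.088 -0.001] [230. 188.]
top station call 0.84 [0.651 0.224 0.012] [190. 171.]
side station call 0.67 [ 0.598  0.094 -0.   ] [258. 202.]
side station call 0.67 [0.631 0.102 0.02 ] [262. 193.]
```

View pics/c3.png

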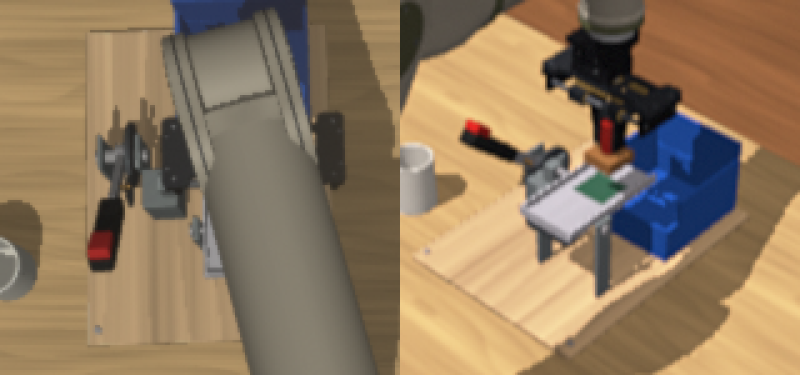

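Call:
{"op": "move_arm", "data": {"deltas": [[-1, 0.26, -0.5, 0, 0], [-1, 0.26, -0.5, 0, 0], [-1, 0, 0, 0.6, 0], [-1, 0, 0, 0.7, 0], [-1, 0, 0, 0.6, 0], [-1, 0, 0, 0.4, 0], [-1, 0, 0, 0.24, 0], [-1, 0, 0, 0, 0], [-1, 0, 0, 0, 0]]}}

```text
time: 9.87
ee_pos: [0.6615, 0.0924, 0.1775]
eef_rot: [1.0, 0.023, 0.0, -0.0]
ft_force: [0.5, -0.2, -0.7]
width: 0.0235
```

```bash
python3 - <<'E'
from h import *
b=shot('side','side4.png')
s=r.read_state();print(s['ee_pos'],s['width'],s['ft_force'])
cv2.imwrite('pics/c4.png',cv2.resize(b[110:230,210:350][:,:,::-1],(700,600),interpolation=3))
E
```

```text
[0.66175023 0.09226405 0.1780268 ] 0.023635555095244034 [-0.5804297   0.13252825 -1.7158092 ]
```

View pics/c4.png

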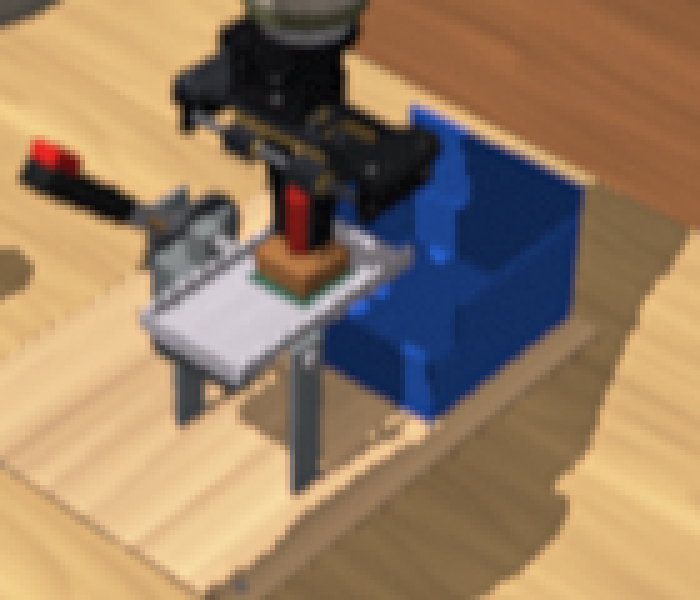

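Call:
{"op": "move_arm", "data": {"deltas": [[-1, 0, 0, 0.12, 0], [-1, 0, 0, 0, 0], [-1, 0, 0, 0, 0]]}}

```text
time: 10.17
ee_pos: [0.6614, 0.0918, 0.1744]
eef_rot: [1.0, 0.023, 0.0, 0.0]
ft_force: [0.5, 0.3, -1.3]
width: 0.0236
```

Call:
{"op": "move_arm", "data": {"deltas": [[-1, 0, 0, 0.06, 0], [-1, 0, 0, 0, 0], [-1, 0, 0, 0, 0]]}}

```text
time: 10.42
ee_pos: [0.6613, 0.0918, 0.1725]
eef_rot: [1.0, 0.023, 0.0, 0.0]
ft_force: [-0.7, 0.6, -1.9]
width: 0.0237
```

Call:
{"op": "move_arm", "data": {"deltas": [[-1, 0, 0, 0.04, 0], [-1, 0, 0, 0, 0], [-1, 0, 0, 0, 0]]}}

```text
time: 10.67
ee_pos: [0.6614, 0.0919, 0.1718]
eef_rot: [1.0, 0.023, 0.0, 0.0]
ft_force: [0.6, 0.0, 0.2]
width: 0.0238
```

The force changed from about -1.6 N to 0.2 N, which means contact. Releasing and rising.

Call:
{"op": "move_arm", "data": {"deltas": [[0.3, 0, 0, 0, 0], [0.3, 0, 0, 0, 0], [0.3, 0, 0, 0, 0], [0.3, 0, 0, 0, 0], [0.3, 0, 0, 0, 0], [0.3, 0, 0, -0.2, 0], [0.3, 0, 0, -0.6, 0], [0.3, 0, 0, -1, 0], [0.3, 0, 0, -1, 0], [0.3, 0, 0, -1, 0], [0.3, 0, 0, -1, 0], [0.3, 0, 0, -1, 0]]}}

```text
time: 11.67
ee_pos: [0.6611, 0.0919, 0.3184]
eef_rot: [1.0, 0.023, 0.0, -0.0]
ft_force: [0.4, 0.1, 0.3]
width: 0.0565
```

```bash
python3 - <<'E'
from h import *
b=shot('side','side5.png')
s=r.read_state();print(s['ee_pos'],s['width'],s['ft_force'])
cv2.imwrite('pics/c5.png',cv2.resize(b[110:230,210:350][:,:,::-1],(700,600),interpolation=3))
tips('side','stamp')
E
```

```text
[0.66224067 0.09226921 0.3240607 ] 0.056550377071425975 [-0.30801342 -0.64424703  4.83742618]
side stamp call 0.93 [ 0.37  -0.468 -0.003] [339. 331.]
side stamp call 0.86 [ 0.35  -0.325  0.   ] [297. 306.]
side stamp call 0.73 [0.661 0.095 0.145] [270. 164.]
side stamp call 0.56 [ 0.534 -0.38   0.002] [349. 281.]
side stamp call 0.8 [ 0.527 -0.39   0.021] [351. 280.]
side stamp call 0.69 [ 0.34  -0.331  0.017] [297. 305.]
side stamp call 0.6 [ 0.362 -0.474  0.017] [340. 330.]
side stamp call 0.45 [ 0.464 -0.202  0.017] [293. 260.]
```

View pics/c5.png

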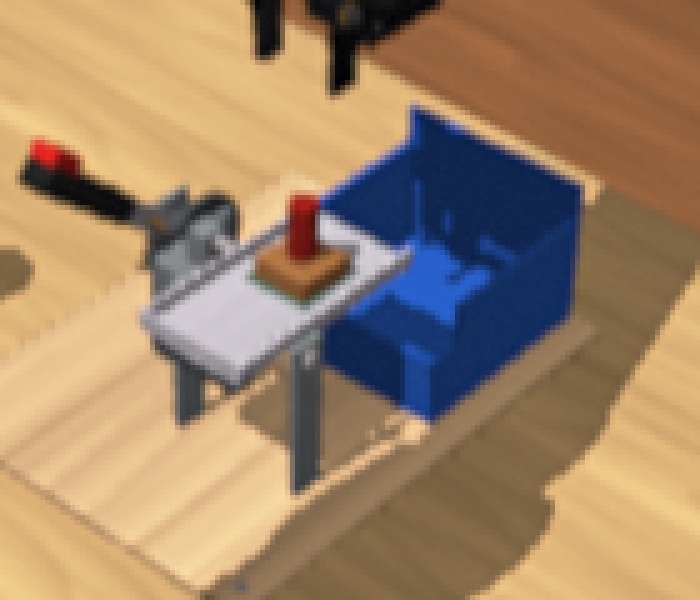

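The stamp stands upright and centred on the green square (handle at about crop (303,225)). Now I check the lever model against the images.

```bash
cat >> h.py <<'E'
yaw=np.radians(2.5); H0=np.array([0.7025,0.2525,0.0])
def S2W(dx,dy,z): return H0+np.array([dx*np.cos(yaw)-dy*np.sin(yaw),dx*np.sin(yaw)+dy*np.cos(yaw),z])
def cp(q,a=199,h=25,dy=0):
    f=.73-q; return S2W((-a*np.cos(f)+h*np.sin(f))/1e3,dy/1e3,.075+(a*np.sin(f)+h*np.cos(f))/1e3)
def tcp(q,a,h,off=9.5): return cp(q,a,h)+np.array([off*np.cos(yaw),off*np.sin(yaw),0])/1e3
E
python3 - <<'E'
from h import *
outs=[]
for n in('top','side'):
    im=cv2.imread('pics/top3.png' if n=='top' else 'pics/side5.png')
    o=px(n,cp(0)).astype(int); x0,y0=o[0]-30,o[1]-30
    c=cv2.resize(im[y0:y0+60,x0:x0+75],(400*1,320),interpolation=3);k=320/60
    pts=[cp(0,a,25,d) for a,d in((181,-13),(181,13),(217,13),(217,-13))]+[]
    P=np.array([(px(n,p)+.5-[x0,y0])*k for p in pts]).astype(int)
    cv2.polylines(c,[P],True,(0,255,0),1)
    outs.append(c)
cv2.imwrite('pics/ov.png',np.hstack(outs))
print(cp(0),r.read_state()['joint_positions'])
for q,h in((0,45),(0,26),(0,15),(.3,15),(.63,17)): print(q,h,tcp(q,202,h).round(4))
E
```

```text
[0.57100731 0.2467589  0.22633642] [ 0.07827527  0.43574071 -0.43106602  1.14903971  0.17788624  1.58769409
 -1.83842521]
0 45 [0.5916 0.2477 0.2432]
0 26 [0.5789 0.2471 0.2291]
0 15 [0.5716 0.2468 0.2209]
0.3 15 [0.5348 0.2452 0.1728]
0.63 17 [0.5129 0.2442 0.1121]
```

View pics/ov.png

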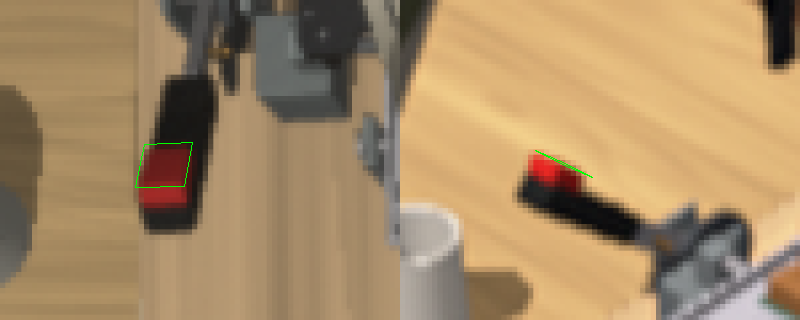

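The model fits the button in the top view within about a pixel, and within about a pixel in the side view. Moving above the button with the gripper shut.

Call:
{"op": "move_arm", "data": {"deltas": [[-1, -0.32, -0.79, 0, 0], [-1, -0.32, -0.79, 0, 0], [-1, -0.32, -0.79, 0, 0], [-1, -0.32, -0.79, 0, 0], [-1, -0.32, -0.79, 0, 0], [-1, -0.32, -0.79, 0, 0], [-1, -0.32, -0.79, 0, 0], [-1, -0.32, -0.79, 0, 0], [-1, 0, 0, 0.9, 0], [-1, 0, 0, 0.9, 0], [-1, 0, 0, 0, 0], [-1, 0, 0, 0, 0]]}}

```text
time: 12.82
ee_pos: [0.5896, 0.246, 0.2702]
eef_rot: [1.0, 0.022, -0.001, 0.001]
ft_force: [0.3, 0.0, -0.8]
width: 0.0004
```

```bash
python3 - <<'E'
from h import *
a=shot('top','top6.png');b=shot('side','side6.png')
s=r.read_state();print(s['ee_pos'],s['width'],s['ft_force'],s['joint_positions'])
cv2.imwrite('pics/c6.png',cv2.resize(np.hstack([a[110:230,130:270],b[90:210,180:320]])[:,:,::-1],(800,343),interpolation=3))
E
```

```text
[0.59055517 0.24662327 0.27258088] 0.0003133495577302914 [-0.76536514 -0.47162093  0.23062018] [-0.10222006  0.38905309 -0.5006082   1.31812231  0.18403278  1.47894285
 -2.11390815]
```

View pics/c6.png

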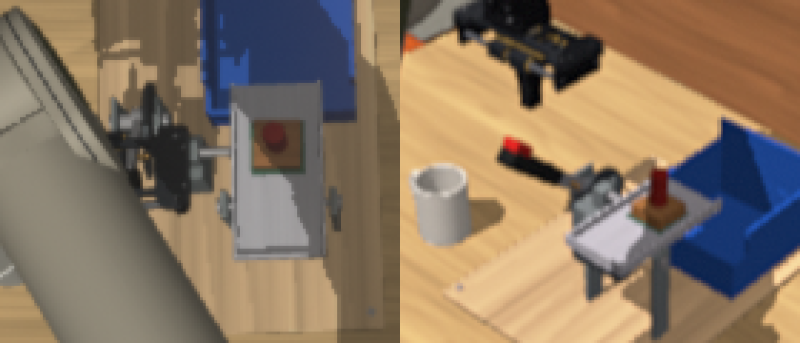

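Call:
{"op": "move_arm", "data": {"deltas": [[-1, 0.04, -0.04, 0.6, 0], [-1, 0, 0, 0.6, 0], [-1, -0.17, 0, 0.19, 0], [-1, -0.17, 0, 0.19, 0], [-1, -0.1, 0, 0.11, 0], [-1, 0, 0, 0, 0], [-1, 0, 0, 0, 0]]}}

```text
time: 13.5
ee_pos: [0.5803, 0.2475, 0.2303]
eef_rot: [1.0, 0.023, 0.001, -0.0]
ft_force: [-0.3, -0.4, 0.3]
width: 0.0007
```

```bash
python3 - <<'E'
from h import *
b=shot('side','side7.png')
s=r.read_state();print(s['ee_pos'],s['ft_force'])
cv2.imwrite('pics/c7.png',cv2.resize(b[90:190,190:300][:,:,::-1],(660,600),interpolation=3))
E
```

```text
[0.5804159  0.24746663 0.23026885] [0.25511642 0.58923836 0.7465019 ]
```

View pics/c7.png

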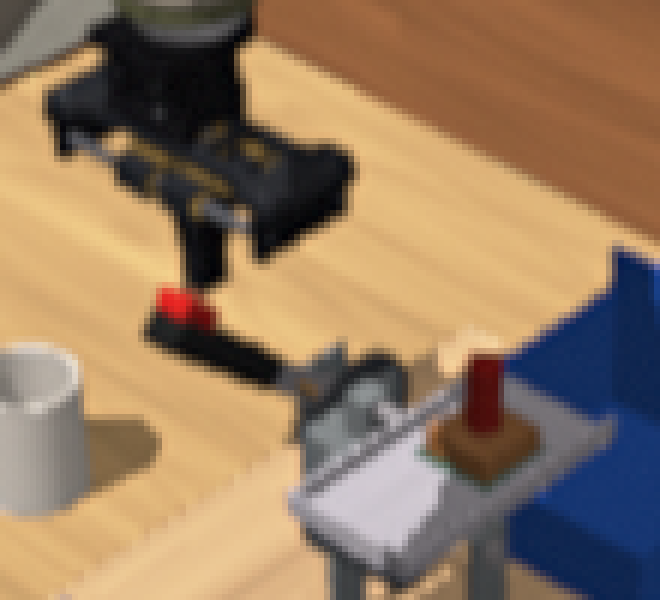

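Call:
{"op": "move_arm", "data": {"deltas": [[-1, -0.08, 0, 0.09, 0], [-1, -0.08, 0, 0.09, 0], [-1, 0, 0, 0, 0]]}}

```text
time: 13.8
ee_pos: [0.5762, 0.2472, 0.2251]
eef_rot: [1.0, 0.023, 0.001, -0.0]
ft_force: [1.0, -0.8, 3.0]
width: 0.0005
```

Call:
{"op": "move_arm", "data": {"deltas": [[-1, -0.08, 0, 0.09, 0], [-1, 0, 0, 0, 0]]}}

```text
time: 13.97
ee_pos: [0.5743, 0.2471, 0.2228]
eef_rot: [1.0, 0.023, 0.0, -0.0]
ft_force: [2.0, 0.4, 4.3]
width: 0.0007
```

```bash
python3 - <<'E'
from h import *
qs=np.linspace(0,.63,13);P=np.array([tcp(q,202,15) for q in qs])
u=np.array([np.cos(yaw),np.sin(yaw),0])
for i in range(12):
    d=P[i+1]-P[i]; print(round(qs[i+1],3),(d@u/.025).round(3),(-d[2]/.025).round(3),P[i+1].round(4))
E
```

```text
0.052 -0.298 0.303 [0.5641 0.2465 0.2133]
0.105 -0.282 0.318 [0.5571 0.2462 0.2054]
0.158 -0.265 0.333 [0.5505 0.2459 0.197 ]
0.21 -0.247 0.346 [0.5443 0.2456 0.1884]
0.262 -0.229 0.359 [0.5386 0.2453 0.1794]
0.315 -0.21 0.37 [0.5334 0.2451 0.1702]
0.368 -0.19 0.381 [0.5286 0.2449 0.1607]
0.42 -0.17 0.39 [0.5244 0.2447 0.1509]
0.472 -0.149 0.398 [0.5207 0.2446 0.1409]
0.525 -0.128 0.406 [0.5175 0.2444 0.1308]
0.578 -0.106 0.412 [0.5148 0.2443 0.1205]
0.63 -0.085 0.417 [0.5127 0.2442 0.1101]
```

Call:
{"op": "move_arm", "data": {"deltas": [[-1, -0.08, 0, 0.09, 0], [-1, 0, 0, 0, 0]]}}

```text
time: 14.13
ee_pos: [0.5725, 0.2471, 0.2208]
eef_rot: [1.0, 0.023, 0.001, -0.0]
ft_force: [1.9, -1.0, 5.8]
width: 0.0007
```

Call:
{"op": "move_arm", "data": {"deltas": [[-1, -0.15, 0, 0.15, 0], [-1, -0.15, 0, 0.15, 0], [-1, -0.14, 0, 0.16, 0], [-1, -0.14, 0, 0.16, 0], [-1, -0.13, 0, 0.17, 0], [-1, -0.13, 0, 0.17, 0]]}}

```text
time: 14.63
ee_pos: [0.5515, 0.2461, 0.1971]
eef_rot: [1.0, 0.023, 0.001, -0.0]
ft_force: [1.3, -0.1, 7.7]
width: 0.0002
```

```bash
python3 - <<'E'
from h import *
b=shot('side','side8.png')
s=r.read_state();print(s['ee_pos'],s['ft_force'])
cv2.imwrite('pics/c8.png',cv2.resize(b[90:190,190:300][:,:,::-1],(660,600),interpolation=3))
E
```

```text
[0.55071692 0.24609828 0.19618809] [1.79793753 0.22572152 6.10873862]
```

View pics/c8.png

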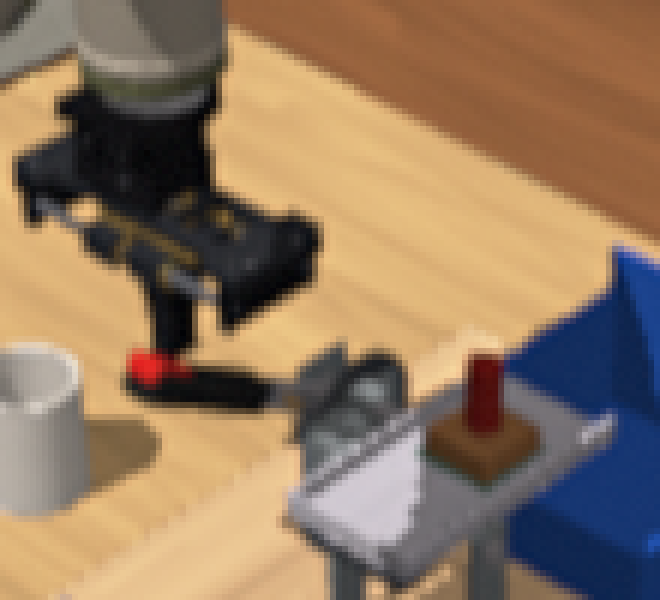

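The lever is following with the button pressed and the stamp is still in place. Continuing.

Call:
{"op": "move_arm", "data": {"deltas": [[-1, -0.125, 0, 0.175, 0], [-1, -0.125, 0, 0.175, 0], [-1, -0.115, 0, 0.18, 0], [-1, -0.115, 0, 0.18, 0], [-1, -0.105, 0, 0.185, 0], [-1, -0.105, 0, 0.185, 0], [-1, -0.095, 0, 0.19, 0], [-1, -0.095, 0, 0.19, 0], [-1, -0.085, 0, 0.195, 0], [-1, -0.085, 0, 0.195, 0]]}}

```text
time: 15.52
ee_pos: [0.5249, 0.2449, 0.1505]
eef_rot: [1.0, 0.023, 0.0, 0.0]
ft_force: [-0.4, -1.1, 7.7]
width: 0.0003
```

Call:
{"op": "move_arm", "data": {"deltas": [[-1, -0.075, 0, 0.2, 0], [-1, -0.075, 0, 0.2, 0], [-1, -0.065, 0, 0.205, 0], [-1, -0.065, 0, 0.205, 0], [-1, -0.055, 0, 0.205, 0], [-1, 0, 0, 0, 0]]}}

```text
time: 16.02
ee_pos: [0.5163, 0.2445, 0.1243]
eef_rot: [1.0, 0.023, -0.0, 0.0]
ft_force: [1.1, -0.3, 4.7]
width: 0.0006
```

```bash
python3 - <<'E'
from h import *
b=shot('side','side9.png')
s=r.read_state();print(s['ee_pos'],s['ft_force'])
cv2.imwrite('pics/c9.png',cv2.resize(b[90:190,190:300][:,:,::-1],(660,600),interpolation=3))
E
```

```text
[0.51641768 0.24452124 0.12464621] [-0.26152882 -1.08539912  5.59263642]
```

View pics/c9.png

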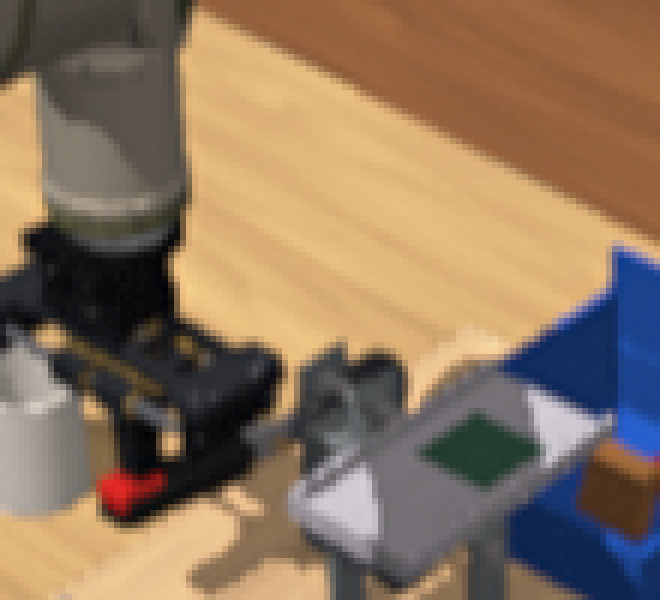

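The stamp has slid into the tote. Finishing the swing onto the stop.

Call:
{"op": "move_arm", "data": {"deltas": [[-1, -0.05, 0, 0.2, 0], [-1, -0.04, 0, 0.2, 0], [-1, 0, 0, 0, 0]]}}

```text
time: 16.32
ee_pos: [0.5142, 0.2444, 0.1145]
eef_rot: [1.0, 0.023, -0.0, 0.0]
ft_force: [0.5, -0.2, 5.3]
width: 0.0001
```

Call:
{"op": "move_arm", "data": {"deltas": [[-1, -0.02, 0, 0.12, 0], [-1, 0, 0, 0, 0], [-1, 0, 0, 0, 0]]}}

```text
time: 16.57
ee_pos: [0.5138, 0.2444, 0.1121]
eef_rot: [1.0, 0.023, -0.0, 0.0]
ft_force: [-0.6, -1.1, 5.1]
width: 0.0006
```

Call:
{"op": "move_arm", "data": {"deltas": [[-1, -0.01, 0, 0.1, 0], [-1, 0, 0, 0, 0], [-1, 0, 0, 0, 0]]}}

```text
time: 16.82
ee_pos: [0.514, 0.2445, 0.1116]
eef_rot: [1.0, 0.023, 0.001, 0.0]
ft_force: [-6.3, -3.9, 21.7]
width: 0.0005
```

Call:
{"op": "move_arm", "data": {"deltas": [[-1, -0.01, 0, 0.08, 0], [-1, 0, 0, 0, 0], [-1, 0, 0, 0, 0]]}}

```text
time: 17.07
ee_pos: [0.5141, 0.2446, 0.1112]
eef_rot: [1.0, 0.023, 0.001, 0.0]
ft_force: [-11.6, -7.1, 37.3]
width: 0.0005
```

The lever is on its stop at z≈0.111, which matches the model. Lifting straight off the button.

Call:
{"op": "move_arm", "data": {"deltas": [[-1, 0.02, 0, -0.3, 0], [-1, 0, 0, -0.5, 0], [-1, 0, 0, -1, 0], [-1, 0, 0, -1, 0], [-1, 0, 0, -1, 0], [-1, 0, 0, -1, 0], [-1, 0, 0, -1, 0], [-1, 0, 0, -1, 0], [-1, 0, 0, -1, 0], [-1, 0, 0, 0, 0]]}}

```text
time: 17.9
ee_pos: [0.5147, 0.2453, 0.3074]
eef_rot: [1.0, 0.023, 0.003, -0.001]
ft_force: [0.8, -0.1, 0.3]
width: 0.0005
```

```bash
python3 - <<'E'
from h import *
a=shot('top','top10.png');b=shot('side','side10.png')
s=r.read_state();print(s['time'],s['ee_pos'],s['ft_force'])
c=cv2.resize(b[100:220,190:340][:,:,::-1],(750,600),interpolation=3)
cv2.imwrite('pics/c10.png',c)
tips('side','button_top');tips('side','stamp',5)
ov=cv2.resize(b[140:190,190:250][:,:,::-1],(720,600),interpolation=3)
for h,col in((25,(0,255,0)),(17,(255,0,0))):
    P=np.array([(px('side',cp(.63,aa,h,d))+.5-[190,140])*12 for aa,d in((181,-13),(181,13),(217,13),(217,-13))]).astype(int)
    cv2.polylines(ov,[P],True,col,1)
cv2.imwrite('pics/ov10.png',ov)
E
```

```text
18.0 [0.51376414 0.2445717  0.30283062] [-0.13535587 -0.45485809 -0.58810365]
side button_top call 0.49 [0.503 0.248 0.121] [210. 170.]
side stamp call 0.92 [ 0.371 -0.469  0.001] [340. 330.]
side stamp call 0.63 [ 0.536 -0.385  0.003] [351. 281.]
side stamp call 0.63 [ 0.347 -0.324  0.   ] [297. 306.]
side stamp call 0.59 [0.779 0.091 0.052] [291. 171.]
side stamp call 0.17 [ 0.712 -0.347  0.002] [373. 246.]
side stamp call 0.94 [ 0.36  -0.477  0.018] [340. 331.]
side stamp call 0.92 [ 0.341 -0.334  0.018] [298. 305.]
side stamp call 0.79 [ 0.529 -0.39   0.02 ] [351. 280.]
side stamp call 0.7 [0.782 0.082 0.052] [293. 171.]
side stamp call 0.33 [0.498 0.243 0.121] [210. 171.]
```

View pics/c10.png

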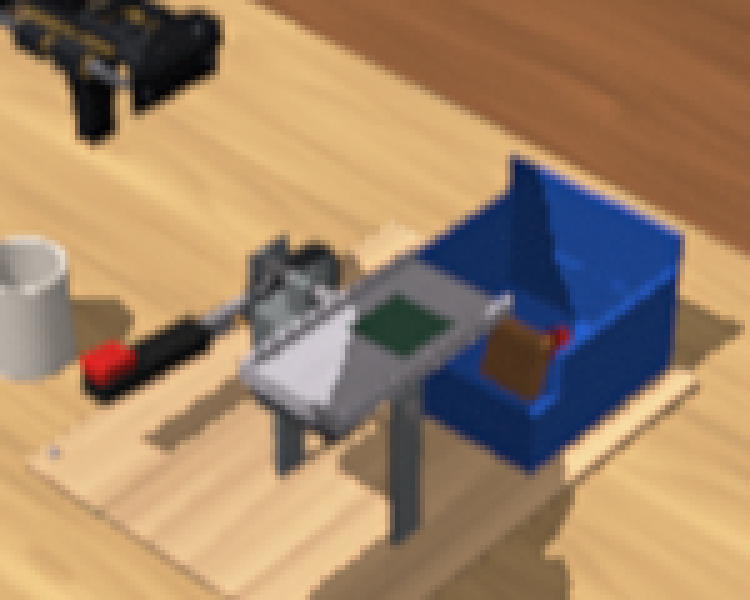

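View pics/top10.png

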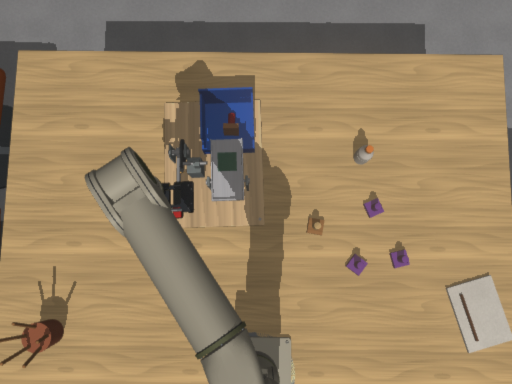

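View pics/ov10.png

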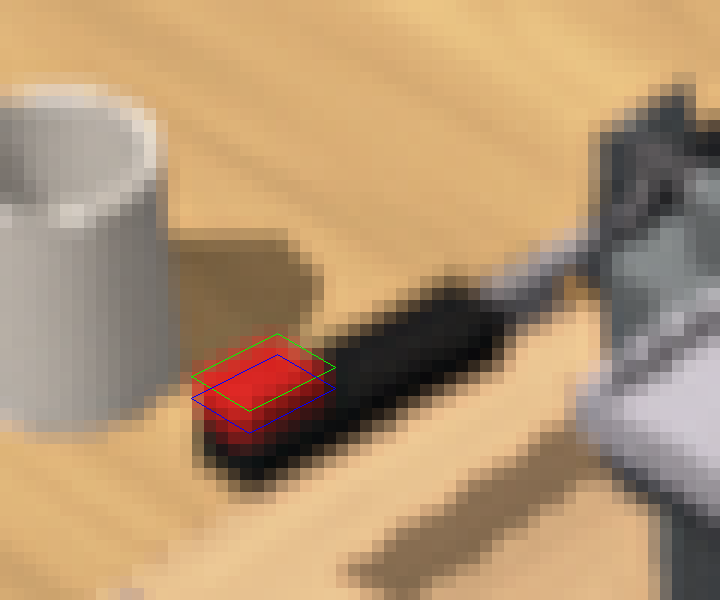

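The button's face matches the "out" outline, the lever is down, and the stamp lies on its side in the tote. I'll wait briefly and check that it is stable.

Call:
{"op": "move_arm", "data": {"deltas": [[-1, 0, 0, 0, 0], [-1, 0, 0, 0, 0], [-1, 0, 0, 0, 0], [-1, 0, 0, 0, 0], [-1, 0, 0, 0, 0], [-1, 0, 0, 0, 0], [-1, 0, 0, 0, 0], [-1, 0, 0, 0, 0], [-1, 0, 0, 0, 0], [-1, 0, 0, 0, 0], [-1, 0, 0, 0, 0], [-1, 0, 0, 0, 0]]}}

```text
time: 19.2
ee_pos: [0.5139, 0.2443, 0.3022]
eef_rot: [1.0, 0.023, 0.0, 0.0]
ft_force: [0.4, 0.3, 0.4]
width: 0.0005
```

```bash
python3 - <<'E'
from h import *
b=shot('side','side11.png');o=cv2.imread('pics/side10.png')[:,:,::-1]
d=np.abs(b.astype(int)-o).max(2);d2=d[100:220,190:340];print('diff>40 px',(d2>40).sum(),np.argwhere(d2>40)[:5])
print(r.close_job())
E
```

```text
diff>40 px 107 [[ 0 28]
 [ 1  3]
 [ 1 32]
 [ 1 38]
 [ 1 39]]
the job is handed in; nothing more can be done
None
```

The red-handled stamp is in the blue tote and the lever is latched down with its button out. The job is handed in at about 19 s of the 64 s allowed.

**What I did:** I stood the stamp upright on the green square and let go of it. I then pressed the release button with the closed fingertips and kept it pressed while swinging the lever down to its stop. At the stop the fingertip force peaked at about 39 N, and I lifted off straight after.

**What the last checks showed:**
- **Stamp:** it lies on its side inside the tote, at about (0.78, 0.09) m.
- **Lever and button:** the button's face lines up with the "out, fully down" outline, and the network's button position agrees (z 0.121 m).
- **Bystanders:** the plain stamp, the mug and the glue bottle were not touched, and they look unmoved in the pictures.
- **Arm:** it is clear of everything, with the wrist force near zero.

**One check left open:** I compared two pictures just over a second apart to see that everything was still, and 107 pixels differed. The first few I printed are along the top edge of the crop, where the gripper was still settling. I did not look at the rest one by one.

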